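# Nest the sample pans in the cold-store carrier and pin the hold-down bar

### The job

Pack the sample carrier for the freezer: nest all the steel pans that are there, one inside the other, upright on the carrier's pan place between the four blocks. Only then swing the hold-down bar shut over them, and lock it by pushing a lock pin fully home through each of its two clevises, so that each pin goes through clevis and bar. Do not disturb the lidded tin or the bottle.

Things in the scene. Friction and masses are not known exactly. Their poses are not given: they have to be found in the camera images.
- well (a point): Centre of the pan place on the top face of the carrier, a grey plate 170 x 320 mm, 8 mm thick, fixed to the bench. Four aluminium blocks stand 12 mm above the plate round it, inner faces 73 mm from this point. Axes of the carrier (yaw within 0.25 rad): x away from the robot, y along the shut bar towards its pivot, z up.
- front_hole (a point): Clevis for the bar's free end, 105 mm from the well along -y: two level aluminium plates 40 x 36 x 6 mm, 14 mm gap between, a 16 mm hole through both. The point is the hole's centre on the top face, 122 mm above the bench; open below 96 mm. Its back post (as high) is on the -x side; the bar enters from +x.
- tail_hole (a point): The same for the second clevis, for the bar's short tail, 155 mm from the well along +y; its back post is on the +x side and the tail enters from -x.
- pivot (a point): The bar's upright pivot axis, at the bar's top face (113 mm above the bench), 105 mm from the well along +y. The hole in the bar's free end is 210 mm from it, the hole in the tail 50 mm on its other side.
- bar (a joint): Angle (rad) of the steel hold-down bar, 30 mm wide, from 105 to 113 mm above the bench, about its upright pivot. 0 = shut at its stop: it lies over the pans along the carrier's y and its two 16 mm holes line up with the clevises. Positive = open, free end swung away to +x (counter-clockwise from above), up to 1.9. Stays where left; takes 1 to 2 N at the handle.
- bar_handle (a point): Centre of the bar's handle, an upright round black peg, 14 mm diameter, 40 mm tall (113 to 153 mm above the bench), 105 mm from the pivot towards the free end; over the well's centre when shut.
- pan_a_mid (a point): Largest open round steel pan, outer diameter 136 mm, 40 mm high, wall and floor 3 mm thick; may be absent. The point is its centre, on the axis, 20 mm above its underside; z up; its own -x axis points to its grab tab.
- pan_a_tab (a point): Grab tab of that pan: a plain upright steel tab rising from the rim, 14 mm wide along the rim (pan's y axis), 8 mm thick radially (x axis), from 39 to 84 mm above the pan's underside. The point lies on the tab's centre line, 66 mm from the pan's axis along its -x, 65 mm above the pan's underside.
- pan_b_mid (a point): Second largest open round steel pan, outer diameter 106 mm, 40 mm high, wall and floor 3 mm thick; may be absent. The point is its centre, on the axis, 20 mm above its underside; z up; its own -x axis points to its grab tab.
- pan_b_tab (a point): Grab tab of that pan: a plain upright steel tab rising from the rim, 14 mm wide along the rim (pan's y axis), 8 mm thick radially (x axis), from 39 to 84 mm above the pan's underside. The point lies on the tab's centre line, 51 mm from the pan's axis along its -x, 65 mm above the pan's underside.
- pan_c_mid (a point): Third largest open round steel pan, outer diameter 78 mm, 40 mm high, wall and floor 3 mm thick; may be absent. The point is its centre, on the axis, 20 mm above its underside; z up; its own -x axis points to its grab tab.
- pan_c_tab (a point): Grab tab of that pan: a plain upright steel tab rising from the rim, 14 mm wide along the rim (pan's y axis), 8 mm thick radially (x axis), from 39 to 84 mm above the pan's underside. The point lies on the tab's centre line, 37 mm from the pan's axis along its -x, 65 mm above the pan's underside.
- pan_d_mid (a point): Smallest open round steel pan, outer diameter 52 mm, 40 mm high, wall and floor 3 mm thick; may be absent. The point is its centre, on the axis, 20 mm above its underside; z up; its own -x axis points to its grab tab.
- pan_d_tab (a point): Grab tab of that pan: a plain upright steel tab rising from the rim, 14 mm wide along the rim (pan's y axis), 8 mm thick radially (x axis), from 39 to 84 mm above the pan's underside. The point lies on the tab's centre line, 24 mm from the pan's axis along its -x, 65 mm above the pan's underside.
- pin_1_mid (a point): Steel lock pin 1, 90 mm long, 100 g, upright in the stand at first (the pins are alike). From the tip: shank 12 mm diameter x 50 mm, its last 10 mm tapered; collar 26 mm diameter x 6 mm; round grip 20 mm diameter x 34 mm. The point is on its axis 45 mm above the tip, 28 mm below the grip's middle. z is up. Fully home, its collar rests on the clevis's top face.
- pin_2_mid (a point): Steel lock pin 2, 90 mm long, 100 g, upright in the stand at first (the pins are alike). From the tip: shank 12 mm diameter x 50 mm, its last 10 mm tapered; collar 26 mm diameter x 6 mm; round grip 20 mm diameter x 34 mm. The point is on its axis 45 mm above the tip, 28 mm below the grip's middle. z is up. Fully home, its collar rests on the clevis's top face.
- stand: White pin stand fixed to the bench, 110 x 50 mm and 55 mm high, holes for the two pins at x = -30 and +30 mm. Origin at the centre of its underside. Bystander.
- lidded_tin: Closed round steel tin, 84 mm diameter and 50 mm high, a bystander; origin at the centre of its underside.
- bottle: White plastic bottle, 66 mm diameter and 150 mm high, a bystander; origin at the centre of its underside.

How it is judged:
On the way, in this order (a step that is already met when the one before it is completed fails the run):
1. all pans present are nested in the carrier while the bar is still open (z of pan_a_mid in the frame of well below 0.024 m and angle between each of pan_a_mid, pan_b_mid, pan_c_mid, pan_d_mid's own z axis and vertical below 0.1 rad and horizontal distance between each of pan_a_mid, pan_b_mid, pan_c_mid, pan_d_mid and well below 0.05 m and z of pan_b_mid in the frame of well below 0.027 m and horizontal distance between pan_b_mid and pan_a_mid below 0.015 m and z of pan_c_mid in the frame of well below 0.03 m and horizontal distance between pan_c_mid and pan_a_mid below 0.029 m and horizontal distance between pan_c_mid and pan_b_mid below 0.014 m and z of pan_d_mid in the frame of well below 0.033 m and horizontal distance between pan_d_mid and pan_a_mid below 0.042 m and horizontal distance between pan_d_mid and pan_b_mid below 0.027 m and horizontal distance between pan_d_mid and pan_c_mid below 0.013 m and value of joint bar above 0.4 rad), for 0.2 s.
2. the bar is shut over them (z of pan_a_mid in the frame of well below 0.024 m and angle between each of pan_a_mid, pan_b_mid, pan_c_mid, pan_d_mid's own z axis and vertical below 0.1 rad and horizontal distance between each of pan_a_mid, pan_b_mid, pan_c_mid, pan_d_mid and well below 0.05 m and z of pan_b_mid in the frame of well below 0.027 m and horizontal distance between pan_b_mid and pan_a_mid below 0.015 m and z of pan_c_mid in the frame of well below 0.03 m and horizontal distance between pan_c_mid and pan_a_mid below 0.029 m and horizontal distance between pan_c_mid and pan_b_mid below 0.014 m and z of pan_d_mid in the frame of well below 0.033 m and horizontal distance between pan_d_mid and pan_a_mid below 0.042 m and horizontal distance between pan_d_mid and pan_b_mid below 0.027 m and horizontal distance between pan_d_mid and pan_c_mid below 0.013 m and value of joint bar below 0.05 rad), for 0.2 s.
3. both pins are home through clevis and bar (all of step 2 and ((horizontal distance between pin_1_mid and front_hole below 0.006 m and z of pin_1_mid in the frame of front_hole between -0.012 and 0 m and angle between each of pin_1_mid, pin_2_mid's own z axis and vertical below 0.2 rad and horizontal distance between pin_2_mid and tail_hole below 0.006 m and z of pin_2_mid in the frame of tail_hole between -0.012 and 0 m) or (horizontal distance between pin_2_mid and front_hole below 0.006 m and z of pin_2_mid in the frame of front_hole between -0.012 and 0 m and angle between each of pin_2_mid, pin_1_mid's own z axis and vertical below 0.2 rad and horizontal distance between pin_1_mid and tail_hole below 0.006 m and z of pin_1_mid in the frame of tail_hole between -0.012 and 0 m))), for 0.2 s.
At the end, for the whole second after the job is handed in: Every pan present stands flat, each inside all larger ones, floor within 4 mm of a full nest's height, on the pan place; bar within 0.05 rad of shut; a pin in each clevis within 6 mm of its axis, tilt under 0.2 rad, collar within 5 mm of the top face; all at rest (all of step 3 and linear speed of each of pan_a, pan_b, pan_c, pan_d, pin_1, pin_2 below 0.02 m/s); the robot touches nothing.
It fails at once if the lidded tin is moved more than 40 mm or tipped over (distance of lidded_tin from where it was at the start of the episode above 0.04 m or angle between lidded_tin's own z axis and vertical above 0.5 rad).
It fails at once if the bottle is moved more than 40 mm or tipped over (distance of bottle from where it was at the start of the episode above 0.04 m or angle between bottle's own z axis and vertical above 0.5 rad).
Of pan_a, pan_b, pan_c, pan_d only 3 to 4 are there at a start; the rules pass over those that are not, and their reading is None.
At some moment in a run one of pan_a, pan_b, pan_c, pan_d may be knocked a few centimetres aside while the robot is not near it.
It also fails if it takes over 210 s, if anything falls off the work surface, if the arm or the gripper's body presses on something with over 40 N, if the wrist force passes 120 N, or if a joint passes its speed limit or range.

### The arm

A 6-joint arm with a two-finger parallel gripper is mounted at the origin on the work surface. World frame = base frame: x ahead of the robot, y to its left, z up, the work surface at z = 0. Lengths are in m, angles in rad, forces in N, time in s.
With the tool pointing down it reaches from about 0.3 to 0.825 m from the base axis. Payload 5.4 kg.
Tool frame: the origin (TCP) lies at the very end of the fingers, on their centre line; the grasp point (between the pads) lies 19 mm behind it; z points along the fingers, y is the line along which they close (so a half turn about z gives the same grasp; the last joint's range is limited). The gripper opens to 92 mm and grips with 3 to 60 N. Pads are 20 mm wide; open, the fingers measure 128 mm over their backs; the gripper's body (75 mm by 189 mm) begins 69 mm behind the grasp point.
Start: joints at [-1.508, 0.158, 1.597, -0, 1.386, -0.21], TCP at [0.155, -0.554, 0.186] pointing down, gripper open.
Joint ranges: [-2.91, 2.91], [-0.94, 2.29], [0.18, 2.7], [-1.29, 4.43], [0.17, 2.64], [-3, 3]. Speed limits (rad/s): [2.57, 2.57, 3.14, 3.14, 3.14, 3.14].

### API

Orientations are given as a rotation vector (axis times angle).
In Python, from workcell import bot gives the robot as it stands. Calls block until the motion is done:
- bot.goto(position, orientation): joint-space move of the TCP to a pose.
- bot.line_to(position, rot=None, max_speed=0.15): straight line of the TCP; rot=None keeps the orientation; max_speed is the mean speed in m/s.
- bot.set_joints(angles): joint-space move.
- bot.set_gripper(opening, newtons=None): opening from 0.0 (shut) to 1.0 (fully open); newtons is the grip in N (None keeps the last); returns when the fingers have stopped.
- bot.hold(seconds).
- bot.inverse_kinematics(position, orientation): joint angles nearest the present ones, or None.
- bot.read_camera(name): name is "scene" or "top" or "wrist"; returns a dict with "pixels" (480x640x3 uint8, blue, green, red), "fx", "fy", "cx", "cy" (pixels), "k1" (the pictures are not rectified: a ray, as slopes to the right and down, at radius r is drawn at 1 + k1 r^2 times it, then the intrinsics apply), "R" (3x3) and "t" (3): a world point X has camera coordinates R X + t. Camera axes: x right, y down, z forward; pixel columns grow to the right and rows downward; lengths in m; the calibration is good to about 2 mm. A picture is of the moment at which its call begins. There is no depth.
A pose or a line that the arm cannot do raises bot.MotionError and nothing moves.
- bot.job_done(): hands the job in; it is judged then, once.
Readings, each from a call of its own:
- bot.current_clock(): time.
- bot.current_joints(): joint angles.
- bot.current_joint_vel(): joint speeds.
- bot.current_effort(): joint torques, N m.
- bot.current_ee_pos(): TCP position.
- bot.current_tool_rot(): TCP orientation.
- bot.current_contact_force(): force on the tool from outside, world axes, zero at the start.
- bot.current_ft_torque(): the same for the moment, N m.
- bot.current_opening(): opening from 0.0 (shut) to 1.0 (fully open).
- bot.current_grip_force(): force on a finger pad.
Only numpy, scipy, OpenCV 4.12 (cv2) and the standard library are available. Lean on these libraries where they do the work, as an engineer would, in place of code of your own. Each camera call takes 0.05 s, during which the arm holds its last target. There are 200 camera calls.

## Working session

There is one attempt and no reset: what is moved stays moved. The work goes in short steps, each a Python script; the robot and the scene stay as the last script left them, time stands still between calls to the robot, and variables do not carry over. Pictures are saved under pics/ and viewed, at most 14 in all, crops included, and the job is handed in when it is done.

```bash
ls; mkdir -p pics; cat > h.py <<'E'
import numpy as np, cv2
from scipy.spatial.transform import Rotation as Rn
from workcell import bot
def K(c): return np.array([[c["fx"],0,c["cx"]],[0,c["fy"],c["cy"]],[0,0,1.]])
def proj(c,X):
    X=np.atleast_2d(np.asarray(X,float)); return cv2.projectPoints(X.reshape(-1,1,3),cv2.Rodrigues(np.array(c["R"]))[0],np.array(c["t"],float),K(c),np.array([c["k1"],0,0,0.]))[0].reshape(-1,2)
def rays(c,uv):
    uv=np.atleast_2d(np.asarray(uv,float)); n=cv2.undistortPoints(uv.reshape(-1,1,2),K(c),np.array([c["k1"],0,0,0.])).reshape(-1,2)
    d=np.c_[n,np.ones(len(n))]@np.array(c["R"]); o=-np.array(c["R"]).T@np.array(c["t"]); return o,d
def onz(c,uv,z):
    o,d=rays(c,uv); return o+d*((z-o[2])/d[:,2])[:,None]
def down(yaw): # tool z down, tool y at angle yaw from world y
    return (Rn.from_euler('z',yaw)*Rn.from_rotvec([np.pi,0,0])).as_rotvec()
E
python3 - <<'E'
from h import *
for n in("scene","top"):
    c=bot.read_camera(n); cv2.imwrite(f"pics/{n}0.png",c["pixels"]); R=np.array(c["R"]);print(n,c["fx"],c["k1"],-R.T@c["t"],R[2],R[0])
print(bot.current_clock(),bot.current_tool_rot(),bot.current_contact_force())
E
```

```text
pics
scene 490.018005014032 -0.05274443554224357 [ 1.11036855 -0.55462416  0.73948635] [-0.63654739  0.47319318 -0.60901202] [0.58953891 0.80766029 0.01134606]
top 492.2913696819688 -0.09782310892632326 [ 0.31258264 -0.06100173  1.12235335] [ 0.15759096  0.02455913 -0.98719904] [ 0.02275611 -0.99951554 -0.02123288]
0.1 [-3.11079358e+00 -4.26996347e-01 -1.72674691e-04] [-0.80381217 -0.31697257  0.24122008]
```

View pics/top0.png

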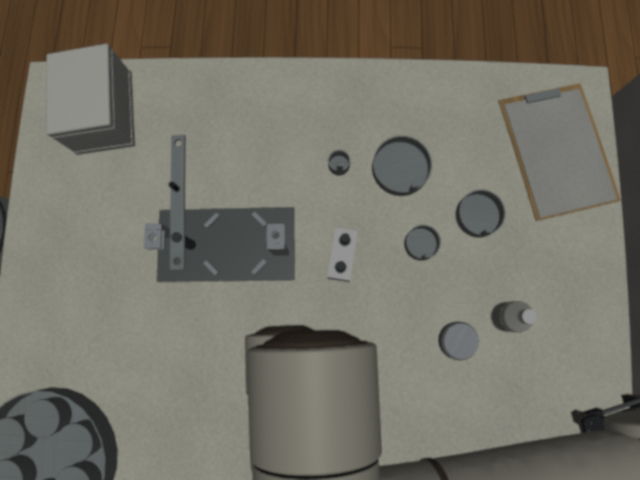

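View pics/scene0.png

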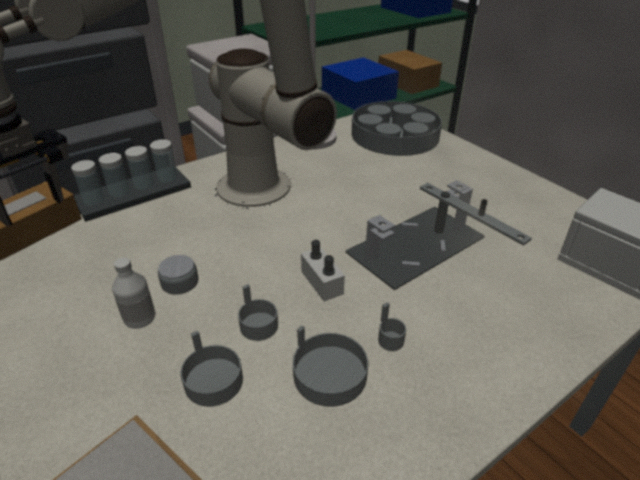

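Top view: all four pans are present, A (401,166), B (480,214), C (422,242), D (339,162). The carrier plate spans cols 157-295, the clevises are at (153,236) for the tail and (276,236) for the front, and the bar is open about 90°. The stand is at (342,255), the tin at (459,341) and the bottle at (515,316). The scene view agrees: tabs point roughly towards the robot.

```bash
python3 - <<'E'
from h import *
c=bot.read_camera("top")
g=lambda uv,z:np.round(onz(c,uv,z)[:,:2],3).tolist()
print("pans rim",g([[401,166],[480,214],[422,242],[339,162]],.04))
print("tabs base",g([[413,190],[481,233],[424,257],[341,170]],.06))
print("clevis front/tail",g([[276,233],[153,234]],.122),"pivot,handle,end",g([[177,238],[175,187],[179,142]],.113))
print("plate",g([[160,209],[295,207],[294,281],[158,282]],.008),"pins",g([[345,239],[341,267]],.095),"stand",g([[343,255]],.055))
w=bot.read_camera("wrist"); R=np.array(w["R"]); o=-R.T@w["t"]; print("wrist",w["fx"],w["k1"],o-bot.current_ee_pos(),R[2],R[0])
p=onz(c,[[405,190]],.04)[0]
# offset of the camera in tool frame
T=Rn.from_rotvec(bot.current_tool_rot()); off=T.inv().apply(o-bot.current_ee_pos()); print("cam in tool",off, T.inv().apply(R[2]))
bot.goto([p[0],p[1],.3],down(0))
w=bot.read_camera("wrist"); cv2.imwrite("pics/w1.png",w["pixels"]); print(bot.current_ee_pos(),bot.current_joints())
E
```

```text
pans rim [[0.654, -0.209], [0.546, -0.387], [0.479, -0.255], [0.661, -0.067]]
tabs base [[0.593, -0.233], [0.499, -0.382], [0.443, -0.256], [0.636, -0.072]]
clevis front/tail [[0.48, 0.061], [0.473, 0.321]] pivot,handle,end [[0.467, 0.271], [0.577, 0.284], [0.679, 0.283]]
plate [[0.551, 0.352], [0.561, 0.033], [0.389, 0.029], [0.379, 0.344]] pins [[0.474, -0.083], [0.415, -0.075]] stand [[0.445, -0.08]]
wrist 381.18026068720826 0.020506113013589334 [0.07558325 0.02118668 0.19922501] [-0.26859859 -0.07318394 -0.96046807] [ 0.26962423 -0.96296348 -0.00202737]
cam in tool [ 0.07854579 -0.00026496 -0.19920541] [-2.78621419e-01 -8.03218892e-04  9.60400677e-01]
[ 0.59707365 -0.21877475  0.29965063] [-5.40784997e-01  2.72399095e-01  1.24423874e+00 -2.22100382e-04
  1.62551110e+00  1.03135029e+00]
```

View pics/w1.png

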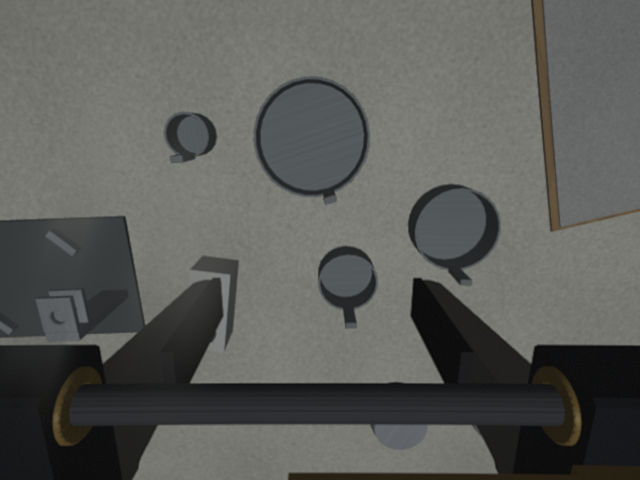

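Wrist view from above: tab tops show as light squares at A (330,199), B (465,282), C (349,323), D (179,158). Rim centres are near A (311,136), B (454,226), C (347,277), D (190,133). Next I need a close look at the carrier.

```bash
python3 - <<'E'
from h import *
w=bot.read_camera("wrist")
t=onz(w,[[330,199],[465,282],[349,323],[179,158]],.084); m=onz(w,[[311,136],[454,226],[347,277],[190,133]],.04)
for a,b,n in zip(t,m,"ABCD"): print(n,a[:2].round(4),b[:2].round(4),np.hypot(*(a-b)[:2]).round(4),np.arctan2(*(a-b)[1::-1]).round(3))
bot.goto([.45,.17,.33],down(0))
w=bot.read_camera("wrist"); cv2.imwrite("pics/w2.png",w["pixels"]); print(bot.current_ee_pos(),bot.current_clock())
E
```

```text
A [ 0.6006 -0.2333] [ 0.6666 -0.2122] 0.0693 -2.831
B [ 0.5023 -0.3918] [ 0.5586 -0.3887] 0.0564 -3.086
C [ 0.4489 -0.2576] [ 0.4909 -0.2577] 0.042 3.139
D [ 0.6448 -0.0722] [ 0.6698 -0.0723] 0.025 3.137
[0.4505515  0.16920393 0.32975237] 3.925
```

View pics/w2.png

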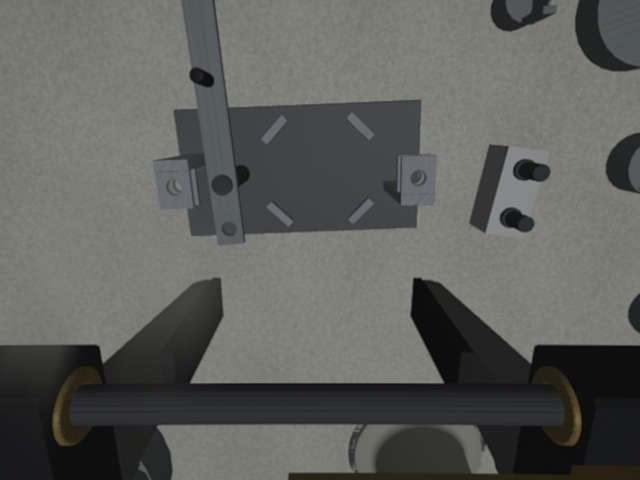

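Wrist view of the carrier: front hole (419,177), tail hole (174,185), pivot (222,184), blocks (274,129), (361,125), (280,214), (361,211), pin tops (540,172), (524,222). Now I'll compute the frame and grasp pan A.

```bash
cat >> h.py <<'E'
def wrap(a): return (a+np.pi)%(2*np.pi)-np.pi
def yaws(theta,thetap):
    "tool yaw pair (grasp, place) with the last joint well in range for both"
    best=None
    for k in(0,1):
        for s in (-1,0,1):
            y=wrap(theta+np.pi/2+k*np.pi); yp=y+wrap(thetap-theta)
            return_=None
        q=lambda p,yy: bot.inverse_kinematics(p,down(yy))
        a,b=q([.55,-.2,.2],y),q([.43,.17,.2],yp)
        if a is None or b is None: continue
        m=max(abs(a[5]),abs(b[5]))
        if best is None or m<best[0]: best=(m,y,yp)
    return best
def grasp(tab,yaw,h=.049,opening=.45):
    bot.set_gripper(opening,60)
    bot.goto([tab[0],tab[1],.17],down(yaw)); bot.line_to([tab[0],tab[1],h],max_speed=.12)
    bot.set_gripper(0,60); print("opening mm",bot.current_opening()*92,"grip",bot.current_grip_force())
E
python3 - <<'E'
from h import *
w=bot.read_camera("wrist")
f,t=onz(w,[[419,177],[174,185]],.122); p=onz(w,[[222,184]],.113)[0]; hb=onz(w,[[207,82]],.113)[0]; ht=onz(w,[[197,74]],.153)[0]
b=onz(w,[[274,129],[361,125],[280,214],[361,211]],.02); pl=onz(w,[[175,110],[420,100],[417,227],[191,236]],.008)
pn=onz(w,[[540,172],[524,222]],.095)
for n in("f","t","p","hb","ht"): print(n,eval(n)[:2].round(4))
print("blocks",b.mean(0)[:2],"plate",pl.mean(0)[:2],"pins",pn[:,:2].round(4).tolist())
print("ft",np.hypot(*(t-f)[:2]),"yaw",np.arctan2(-(t-f)[0],(t-f)[1]),np.arctan2(-(pl[0]+pl[3]-pl[1]-pl[2])[0],(pl[0]+pl[3]-pl[1]-pl[2])[1]))
print("well",(f+105/260*(t-f))[:2])
y=yaws(-2.831,np.pi+.03);print(y)
grasp([.6006,-.2333],y[1])
bot.line_to([.6006,-.2333,.09],max_speed=.08)
print(bot.current_contact_force(),bot.current_ft_torque(),bot.current_opening()*92)
w=bot.read_camera("wrist"); cv2.imwrite("pics/w3.png",w["pixels"]); cv2.imwrite("pics/s3.png",bot.read_camera("scene")["pixels"][180:430,100:500])
E
```

```text
f [0.479  0.0608]
t [0.4707 0.3212]
p [0.4706 0.2724]
hb [0.5734 0.28  ]
ht [0.5758 0.2778]
blocks [0.47438666 0.16611132] plate [0.47277696 0.19093468] pins [[0.4807, -0.081], [0.4231, -0.072]]
ft 0.2605340245558593 yaw 0.03160252742416296 0.03889565392582283
well [0.47564376 0.16592763]
(np.float64(0.8656996193744848), 1.8813889803846902, 1.6007963267948977)
opening mm 6.622044638095414 grip 60.00027000904083
[-0.61795623 -1.51240059 -2.42873101] [-0.12309982 -0.03219032  0.01401968] 6.732015245864042
```

View pics/s3.png

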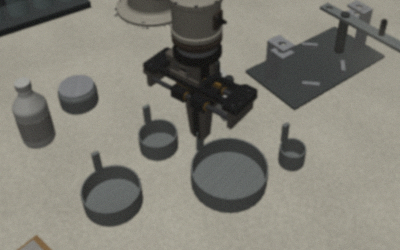

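Pan A is held and clear of the bench. Now place it.

```bash
cat >> h.py <<'E'
WELL=np.array([.4755,.166]); CY=.032
def place(r,thp,yaw,under,h=.049,rel=.3,shift=0):
    tab=WELL+r*np.array([np.cos(thp),np.sin(thp)])
    p=bot.current_ee_pos(); bot.line_to([p[0],p[1],.19],max_speed=.15)
    bot.goto([tab[0],tab[1],.19],down(yaw))
    bot.line_to([tab[0],tab[1],under+h+.015],max_speed=.1)
    f0=bot.current_contact_force()[2]
    z=under+h+.015
    while z>under+h-.003:
        z-=.0015; bot.line_to([tab[0],tab[1],z],max_speed=.03)
        if bot.current_contact_force()[2]-f0>3: break
    print("down at",z-under-h,bot.current_contact_force()-[0,0,f0])
    bot.set_gripper(rel); bot.line_to([tab[0],tab[1],.19],max_speed=.15)
def look(name,crop=None):
    w=bot.read_camera("wrist"); im=w["pixels"]
    cv2.imwrite(f"pics/{name}.png",im); return w
E
python3 - <<'E'
from h import *
place(.066,np.pi+CY,1.8814+wrap(np.pi+CY+2.831),.008)
bot.goto([.44,.166,.3],down(0)); look("w4"); print(bot.current_clock())
E
```

```text
down at -0.0015000000000000083 [-5.23672591 -1.57994525 14.90921561]
19.1
```

View pics/w4.png

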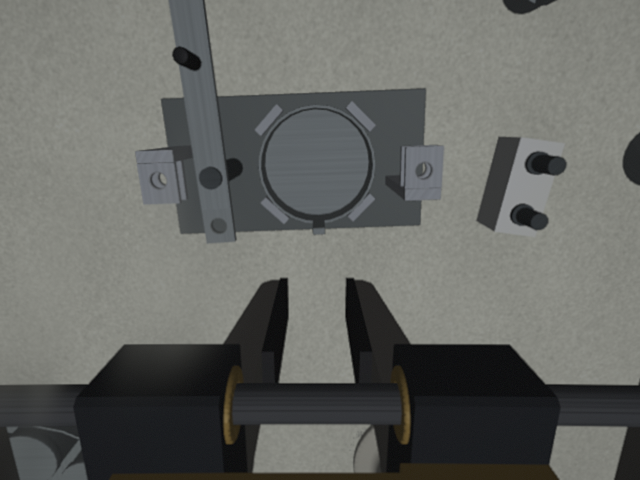

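Pan A is seated: circle centre (317,162) midway between the blocks, tab at (319,228). Next is B, after an automatic top-view check that nothing was knocked.

```bash
cat >> h.py <<'E'
PX={"A":(401,166),"B":(480,214),"C":(422,242),"D":(339,162)}
def moved(names):
    "top-view blob shift in px against the first picture, for the pans still on the bench"
    g=lambda im:(cv2.GaussianBlur(cv2.cvtColor(im,cv2.COLOR_BGR2GRAY),(5,5),0)<85).astype(np.uint8)
    out={}
    for n in names:
        r={"A":36,"B":29,"C":22,"D":17}[n]; u,v=PX[n]; cs=[]
        for im in(cv2.imread("pics/top0.png"),bot.read_camera("top")["pixels"]):
            M=cv2.moments(g(im)[v-r:v+r,u-r:u+r],True); cs.append((M["m10"]/max(M["m00"],1),M["m01"]/max(M["m00"],1),M["m00"]))
        out[n]=np.round(np.subtract(cs[1],cs[0]),1).tolist()
    return out
E
python3 - <<'E'
from h import *
bot.goto([.42,.0,.3],down(0))
print(moved("BCD"))
th,tp=-3.086,np.pi+CY+1.05
y=yaws(th,tp);print(y)
grasp([.5023,-.3918],y[1]); print(moved("CD"))
bot.line_to([.5023,-.3918,.09],max_speed=.08); print(bot.current_opening()*92,bot.current_contact_force())
place(.051,tp,y[2],.011)
bot.goto([.44,.166,.3],down(0)); look("w5"); print(moved("CD"),bot.current_clock())
E
```

```text
{'B': [0.2, 0.1, -37.0], 'C': [0.0, -0.2, -23.0], 'D': [0.1, -0.0, -16.0]}
(np.float64(0.9678149307156056), 1.6263889803846894, 2.6527963267948955)
opening mm 6.485603396287212 grip 60.000237822532654
{'C': [4.5, 4.8, 72.0], 'D': [0.2, -0.1, -31.0]}
6.359037947258817 [ 1.19946407 -0.38496643 -2.12427927]
down at -0.0015000000000000152 [-5.27390513 -1.11622041 12.65211068]
{'C': [0.1, -0.3, -18.0], 'D': [0.2, 0.0, -12.0]} 35.5417
```

View pics/w5.png

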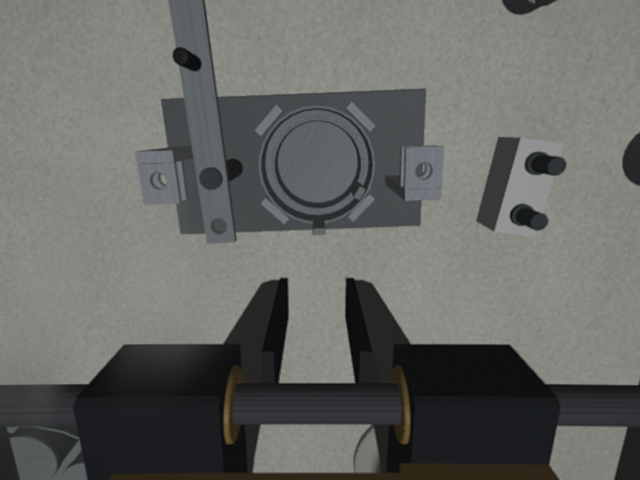

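B sits concentric in A (centre 318,162). Now C and D.

```bash
python3 - <<'E'
from h import *
for n,tab,th,tp,r,under in(("C",[.4489,-.2576],3.139,np.pi+CY-1.05,.037,.014),("D",[.6448,-.0722],3.137,np.pi+CY,.024,.017)):
    bot.goto([.44,.1,.3],down(0)); m=moved("CD"[("CD".index(n)):]); print(m)
    if max(abs(m[n][0]),abs(m[n][1]))>1: print("moved!");break
    y=yaws(th,tp); grasp(tab,y[1]); 
    bot.line_to([*tab,.09],max_speed=.08); o=bot.current_opening()*92; print(n,y,o,bot.current_contact_force())
    if o<4: print("missed");break
    place(r,tp,y[2],under)
bot.goto([.44,.166,.3],down(0)); look("w6"); print(bot.current_clock())
E
```

```text
{'C': [-0.0, -0.3, -26.0], 'D': [0.1, -0.0, -16.0]}
opening mm 6.419342693320255 grip 59.999958872795105
C (np.float64(1.132185069284394), 1.5682036732051028, 0.5527963267948963) 6.0896078312297455 [-0.31410769 -0.19937802 -1.68661029]
down at -0.0015000000000000152 [-4.16228306 -1.17660303 10.64632491]
{'D': [0.1, -0.0, -16.0]}
opening mm 6.523401662227241 grip 60.00004827976227
D (np.float64(0.550514312194899), 1.566203673205104, 1.602796326794897) 6.503710607046038 [-0.02603801 -0.57480742 -0.82842176]
down at -0.0015000000000000152 [-6.79590163 -2.18560762 13.32707448]
62.9083
```

View pics/w6.png

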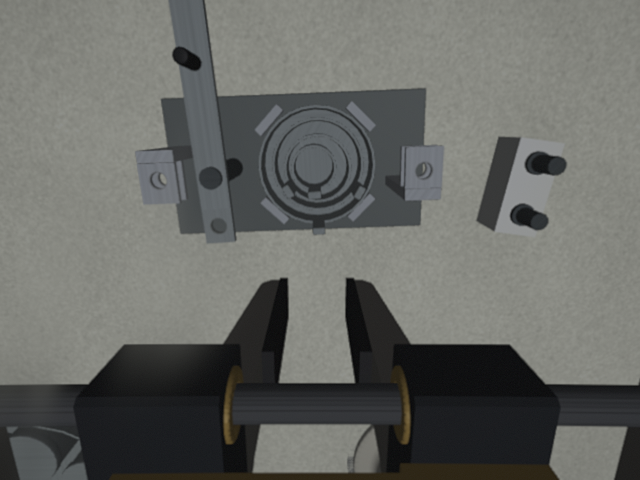

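All four are concentric around (316,165). Swing the bar shut by pushing the handle.

```bash
python3 - <<'E'
from h import *
YD=np.array([-np.sin(CY),np.cos(CY)]); PIV=WELL+.105*YD
def pose(q,gap,z=.127):
    a=q-np.pi/2+CY; d=np.array([np.cos(a),np.sin(a)]); t=np.array([-d[1],d[0]])
    p=PIV+.105*d+gap*t; return [p[0],p[1],z],down(q+CY)
bot.set_gripper(0,20)
p,r=pose(1.64,.04,.22); 
bot.goto(p,r); p,r=pose(1.64,.04); bot.line_to(p)
f0=bot.current_contact_force()
for q in np.r_[np.arange(1.6,.12,-.1),np.arange(.1,-.08,-.015)]:
    p,r=pose(q,.0175); bot.line_to(p,r,max_speed=.08 if q>.1 else .03)
    f=np.linalg.norm((bot.current_contact_force()-f0)[:2])
    if q<.15 or f>8: print(round(q,3),round(f,2))
    if f>9: break
p,r=pose(q,.035); bot.line_to(p,r); bot.line_to([p[0],p[1],.24])
bot.goto([.44,.166,.33],down(0)); look("w7"); print(bot.current_clock())
E
```

```text
0.1 0.87
0.085 0.91
0.07 0.87
0.055 0.66
0.04 0.46
0.025 0.27
0.01 0.45
-0.005 0.24
-0.02 0.04
-0.035 0.88
-0.05 0.45
-0.065 0.56
74.9583
```

View pics/w7.png

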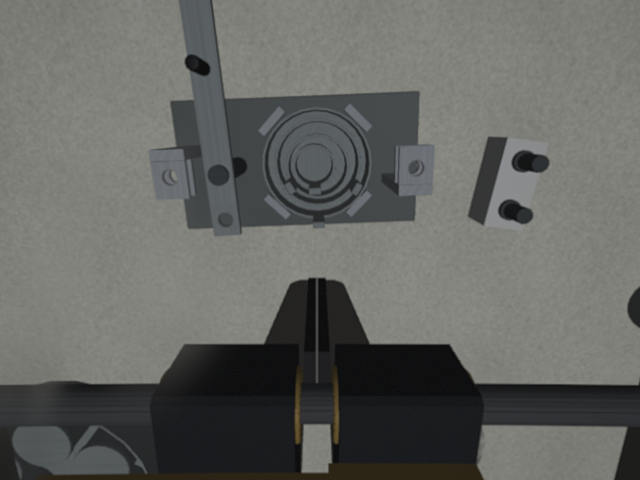

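The bar has not moved: handle still at (198,65). I'll see how the fingers sit next to the handle.

```bash
cat >> h.py <<'E'
YD=np.array([-np.sin(CY),np.cos(CY)]); PIV=WELL+.105*YD
def pose(q,gap,z=.127):
    a=q-np.pi/2+CY; d=np.array([np.cos(a),np.sin(a)]); t=np.array([-d[1],d[0]])
    p=PIV+.105*d+gap*t; return [p[0],p[1],z],down(q+CY)
E
python3 - <<'E'
from h import *
p,r=pose(1.64,.04,.22); bot.goto(p,r); p,r=pose(1.64,.04); bot.line_to(p)
p,r=pose(1.6,.0175); bot.line_to(p,r,max_speed=.05); print(p,bot.current_ee_pos(),bot.current_contact_force())
a=bot.read_camera("wrist")["pixels"]; b=bot.read_camera("scene")["pixels"][120:300,330:570]
cv2.imwrite("pics/d.png",np.vstack([a[200:,120:520],cv2.resize(b,(400,300))]))
E
```

```text
[np.float64(0.5758735798620002), np.float64(0.29483585263274986), 0.127] [0.57588352 0.29475539 0.12699529] [ 0.65600963 -0.25409649  1.10762782]
```

View pics/d.png

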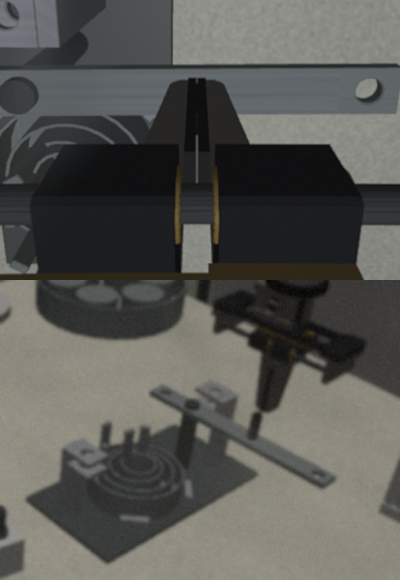

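```bash
python3 - <<'E'
from h import *
im=[]
for q in(1.5,1.35,1.2):
    p,r=pose(q,.0175); bot.line_to(p,r,max_speed=.05); print(q,np.subtract(bot.current_ee_pos(),p).round(4),bot.current_contact_force())
    im.append(np.hstack([cv2.resize(bot.read_camera("scene")["pixels"][120:300,330:570],(400,190)),cv2.resize(bot.read_camera("wrist")["pixels"][200:],(400,190))]))
cv2.imwrite("pics/d2.png",np.vstack(im))
E
```

```text
1.5 [-0.      0.0002  0.    ] [ 0.10720035 -0.15899312 -0.60522195]
1.35 [-0.      0.0002  0.    ] [ 0.14408068 -0.1314935  -0.9873057 ]
1.2 [0.     0.0002 0.    ] [-0.63478465 -0.49345741  0.36849397]
```

View pics/d2.png

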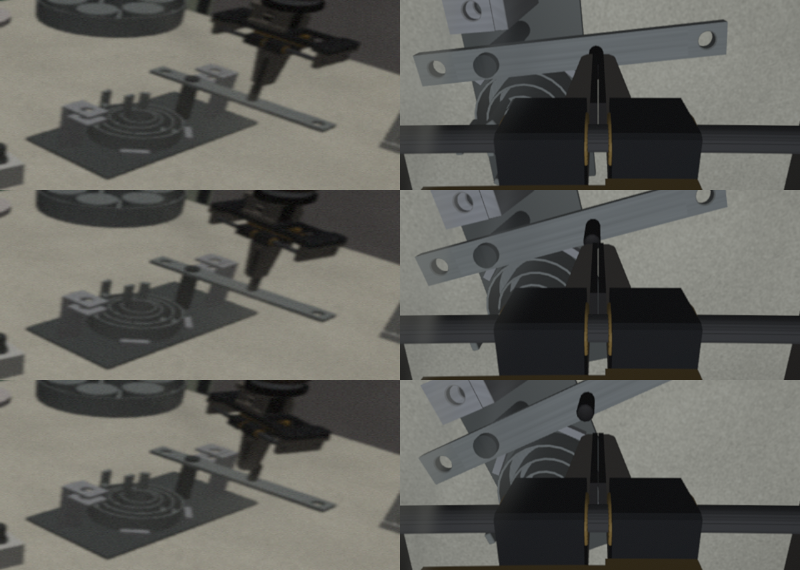

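```bash
python3 - <<'E'
from h import *
w=bot.read_camera("wrist"); print(onz(w,[[296,247]],.153)[0],onz(w,[[301,223]],.113)[0],"ee",bot.current_ee_pos(), Rn.from_rotvec(bot.current_tool_rot()).as_matrix().round(2).tolist())
print("proj TCP",proj(w,[bot.current_ee_pos()]))
im=w["pixels"]; cv2.imwrite("pics/d3.png",np.hstack([im[130:430,170:470],cv2.resize(bot.read_camera("scene")["pixels"][130:280,400:550],(300,300))]))
E
```

```text
[0.57568611 0.27936361 0.153     ] [0.5770925  0.28098361 0.113     ] ee [0.57701478 0.25292447 0.12703959] [[0.33, 0.94, 0.0], [0.94, -0.33, 0.0], [0.0, 0.0, -1.0]]
proj TCP [[316.9804171  275.01797959]]
```

View pics/d3.png

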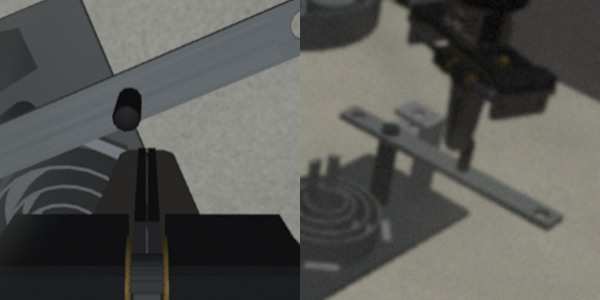

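The fingers slid past the peg without any force. The peg is still at (0.576,0.280) and the TCP is now at y=0.253. I'll grip the handle instead.

```bash
python3 - <<'E'
from h import *
p=bot.current_ee_pos(); bot.line_to([p[0],p[1],.22])
bot.set_gripper(.5,15); x,y=.5764,.2803
bot.goto([x,y,.22],down(.1)); bot.line_to([x,y,.122],max_speed=.08); print(bot.current_contact_force())
bot.set_gripper(0,15); print("opening",bot.current_opening()*92,bot.current_grip_force(),bot.current_contact_force(),bot.current_clock())
E
```

```text
[ 0.35851791 -0.47074126  0.08326085]
opening 11.963332317704811 14.999937415122986 [ 0.5501129  -1.02596497 -0.56046158] 84.15
```

The grip on the handle holds. Swing it along the arc.

```bash
python3 - <<'E'
from h import *
x,y=.5764,.2803
q0=np.arctan2(y-PIV[1],x-PIV[0])+np.pi/2-CY; print("q0",q0,np.hypot(x-PIV[0],y-PIV[1]))
f0=bot.current_contact_force()
for q in np.r_[np.arange(q0-.08,.12,-.08),np.arange(.1,-.05,-.02)]:
    p,_=pose(q,0,.122); bot.line_to(p,down(.1+q-q0),max_speed=.1 if q>.1 else .03)
    f=np.linalg.norm((bot.current_contact_force()-f0)[:2]); print(round(q,2),round(f,1),end="; ")
    if f>(15 if q>.15 else 8): break
bot.set_gripper(.5); p=bot.current_ee_pos(); bot.line_to([p[0],p[1],.24])
bot.goto([.44,.166,.33],down(0)); look("w8"); print(bot.current_clock())
E
```

```text
q0 1.628272934633167 0.10467817715771256
1.55 1.0; 1.47 2.9; 1.39 3.5; 1.31 2.8; 1.23 3.3; 1.15 3.9; 1.07 4.5; 0.99 4.9; 0.91 5.1; 0.83 4.1; 0.75 4.7; 0.67 5.5; 0.59 4.5; 0.51 5.0; 0.43 3.8; 0.35 3.1; 0.27 2.8; Traceback (most recent call last):
  File "<stdin>", line 6, in <module>
workcell.MotionError: the arm cannot follow that straight line within its joint ranges
```

```bash
python3 - <<'E'
from h import *
print(bot.current_joints().round(2) if hasattr(bot.current_joints(),'round') else bot.current_joints())
f0=bot.current_contact_force()
for q in np.r_[.2,.14,np.arange(.1,-.05,-.02)]:
    p,_=pose(q,0,.122); bot.line_to(p,max_speed=.06 if q>.1 else .03)
    f=np.linalg.norm((bot.current_contact_force()-f0)[:2]); print(round(q,2),round(f,1),end="; ")
    if f>(15 if q>.15 else 8): break
bot.set_gripper(.5); p=bot.current_ee_pos(); bot.line_to([p[0],p[1],.24])
bot.goto([.44,.166,.33],down(0)); look("w8"); print(bot.current_clock())
E
```

```text
[ 0.1   0.1   1.79 -0.    1.25  2.93]
0.2 1.4; 0.14 2.3; 0.1 4.0; 0.08 5.8; 0.06 5.9; 0.04 5.4; 0.02 5.2; -0.0 5.0; -0.02 9.3; 93.5083
```

View pics/w8.png

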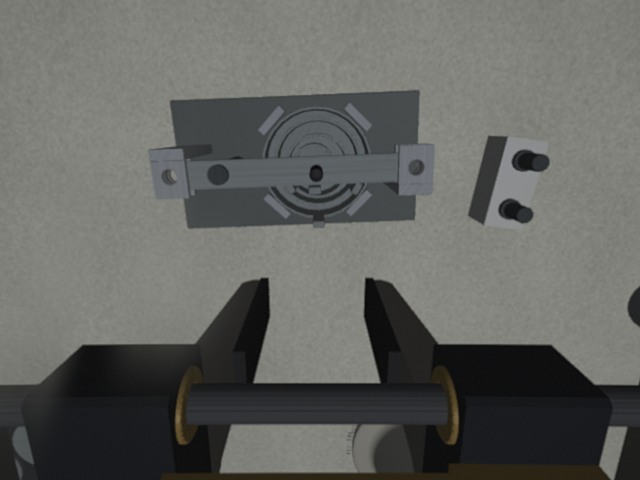

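The bar is shut: it lies in both clevises and the handle is at (316,172) over the well. For the pins, I'll measure each pin and hole from the same relative camera pose so that calibration error cancels.

```bash
cat > m.py <<'E'
from h import *
F={"pin1":([.4807,-.081],.095),"pin2":([.4231,-.072],.095),"front":([.479,.0608],.122),"tail":([.4707,.3212],.122)}
def feat(n,xy,z):
    "centre camera on the feature twice; returns its estimated xy and the crop"
    xy=np.array(xy,float)
    for k in range(2):
        bot.goto([xy[0]-.0785,xy[1],z+.10],down(0)); w=bot.read_camera("wrist"); g=cv2.cvtColor(w["pixels"],cv2.COLOR_BGR2GRAY)
        u,v=proj(w,[[*xy,z]])[0].round().astype(int); r=26; c=g[v-r:v+r,u-r:u+r]
        b=(cv2.GaussianBlur(c,(3,3),0)<(38 if n[:3]=="pin" else (np.median(c)*.8))).astype(np.uint8)
        cs=[q for q in cv2.findContours(b,cv2.RETR_EXTERNAL,cv2.CHAIN_APPROX_NONE)[0] if cv2.contourArea(q)>60]
        q=min(cs,key=lambda q:np.linalg.norm(np.mean(q[:,0],0)-r)); (cx,cy),rad=cv2.minEnclosingCircle(q); M=cv2.moments(q); mx,my=M["m10"]/M["m00"],M["m01"]/M["m00"]
        xy=onz(w,[[u-r+mx,v-r+my]],z)[0][:2]
    print(n,xy.round(4),"rad px",round(rad,1),"area r",round((cv2.contourArea(q)/np.pi)**.5,1),"circ-centroid",round(cx-mx,1),round(cy-my,1))
    im=cv2.resize(cv2.cvtColor(c,cv2.COLOR_GRAY2BGR),(300,300),interpolation=0); cv2.drawContours(im,[(q*300/52).astype(int)],-1,(0,0,255),1); return xy,im
E
python3 - <<'E'
from m import *
import json
R={n:feat(n,*F[n]) for n in F}
json.dump({n:R[n][0].tolist() for n in R},open("feat.json","w"))
L=[R[n][1] for n in R]; cv2.imwrite("pics/f.png",np.vstack([np.hstack(L[:2]),np.hstack(L[2:])])); print(bot.current_clock())
E
```

```text
Traceback (most recent call last):
  File "m.py", line 11, in feat
    q=min(cs,key=lambda q:np.linalg.norm(np.mean(q[:,0],0)-r)); (cx,cy),rad=cv2.minEnclosingCircle(q); M=cv2.moments(q); mx,my=M["m10"]/M["m00"],M["m01"]/M["m00"]
ValueError: min() iterable argument is empty
```

```bash
sed -i 's/<(38 if n\[:3\]=="pin" else (np.median(c)\*.8))).astype(np.uint8)/<T(n,c)).astype(np.uint8)/' m.py
cat >> m.py <<'E'
def T(n,c):
    if n[:3]=="pin": return (np.percentile(c,2)+np.median(c))/2
    return np.median(c)*.8
E
python3 - <<'E'
from m import *
import json
w=bot.read_camera("wrist"); g=cv2.cvtColor(w["pixels"],cv2.COLOR_BGR2GRAY); u,v=proj(w,[[*F["pin1"][0],.095]])[0].astype(int); print(u,v); print(g[v-26:v+26:5,u-26:u+26:4])
R={n:feat(n,*F[n]) for n in F}
json.dump({n:R[n][0].tolist() for n in R},open("feat.json","w"))
L=[R[n][1] for n in R]; cv2.imwrite("pics/f.png",np.vstack([np.hstack(L[:2]),np.hstack(L[2:])])); print(bot.current_clock())
E
```

```text
317 129
[[120 132 133 132 133 132 132 132 132 132 132 132 133]
 [119 131 132 132 132 133 133 132 133 133 132 132 133]
 [127 133 132 132 132 133 135 129 132 133 132 132 132]
 [126 132 133 134 135  50  38  41  38  42 128 133 133]
 [130 133 132 133  46  45  46  45  44  47  40 135 133]
 [132 132 133 129  38  46  46  44  47  45  44 117 133]
 [134 133 133 131  36  45  44  47  46  45  44 122 132]
 [133 133 134 134  59  43  46  44  45  46  40 135 133]
 [133 133 133 133 134  82  37  36  37  69 135 133 132]
 [134 133 133 133 133 133 134 134 134 133 134 133 133]
 [133 132 133 133 133 133 133 132 134 133 133 133 133]]
pin1 [ 0.4802 -0.0825] rad px 15.7 area r 15.0 circ-centroid 0.0 0.0
pin2 [ 0.4208 -0.0743] rad px 15.7 area r 15.0 circ-centroid 0.4 -0.0
front [0.4786 0.0619] rad px 11.4 area r 10.7 circ-centroid 0.2 0.1
tail [0.4688 0.3217] rad px 11.3 area r 10.7 circ-centroid -0.2 0.1
98.3667
```

View pics/f.png

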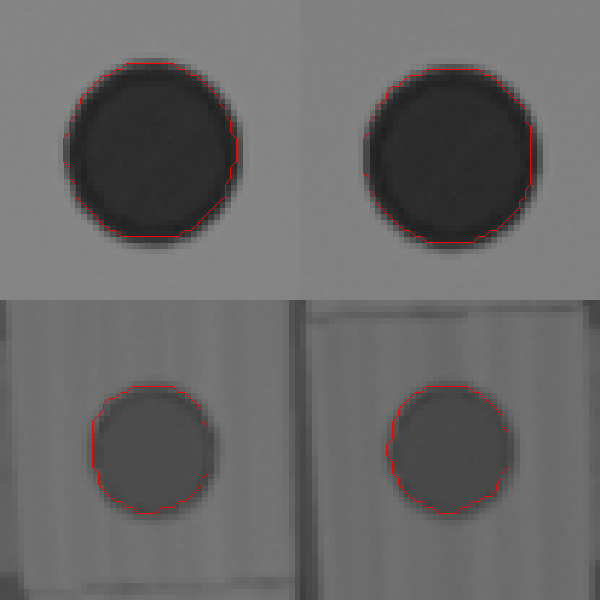

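Measurements are consistent: pins 59.9 mm apart, holes 260 mm apart, all blobs centred at about (145-155,150) in their tiles. Insert the pins with force monitoring.

```bash
cat > pin.py <<'E'
from m import *
import json
P=json.load(open("feat.json"))
def insert(pin,hole):
    p,h=P[pin],P[hole]; bot.set_gripper(.5,40)
    bot.goto([*p,.2],down(0)); bot.line_to([*p,.064],max_speed=.12); bot.set_gripper(0,40); print("open",bot.current_opening()*92)
    bot.line_to([*p,.205],max_speed=.12); bot.goto([h[0],h[1],.205],down(0)); bot.hold(.3); f0=bot.current_contact_force()
    offs=[(0,0)]+[(r*np.cos(a),r*np.sin(a)) for r in(.0012,.0024) for a in np.arange(0,6.2,np.pi/4)]
    for o in offs:
        x,y=h[0]+o[0],h[1]+o[1]; bot.line_to([x,y,.186],max_speed=.08); z=.186
        while z>.1315:
            z-=.003; bot.line_to([x,y,max(z,.1312)],max_speed=.05); f=bot.current_contact_force()-f0
            if f[2]>8: break
        print(np.round(o,4),round(z,4),f.round(1))
        if z<.136: break
    else: return False
    bot.set_gripper(.3); q=bot.current_ee_pos(); bot.line_to([q[0],q[1],.22],max_speed=.15); return True
E
python3 - <<'E'
from pin import *
print(insert("pin1","front"),bot.current_clock())
E
```

```text
open 16.65637649397046
[0 0] 0.129 [ 0.8 -1.4  0.6]
True 110.4917
```

```bash
python3 - <<'E'
from pin import *
print(insert("pin2","tail"),bot.current_clock())
for n in("front","tail"):  # collar at z 0.122-0.128, grip top 0.162 when home
    F[n]=(P[n],.162)
    try: feat("pin_"+n,P[n],.162)
    except Exception as e: print(n,e)
bot.goto([.44,.166,.33],down(0)); look("end"); cv2.imwrite("pics/endscene.png",bot.read_camera("scene")["pixels"])
print(bot.current_clock(),bot.current_contact_force())
E
```

```text
open 16.422690183997343
[0 0] 0.129 [ 0.3  0.  -0. ]
True 123.025
pin_front [0.4788 0.0638] rad px 15.4 area r 14.8 circ-centroid -0.1 -0.1
pin_tail [0.4687 0.3216] rad px 10.2 area r 9.5 circ-centroid -0.1 0.1
126.6333 [-0.24024882 -0.32058878 -0.78134139]
```

The tail reading (radius 9.5 px against 14.8) looks wrong, so I'll check numerically where pin 2 is.

```bash
python3 - <<'E'
from pin import *
im=cv2.imread("pics/end.png"); g=cv2.cvtColor(im,cv2.COLOR_BGR2GRAY); w=bot.read_camera("wrist"); w0=cv2.imread("pics/w8.png",0)
for n,z in(("pin1",.055),("pin2",.055),("front",.145),("tail",.145)):
    u,v=proj(w,[[*P[n],z]])[0].astype(int); print(n,u,v); print(np.hstack([w0[v-15:v+16:4,u-15:u+16:3],0*w0[v-15:v+16:4,u:u+1],g[v-15:v+16:4,u-15:u+16:3]]))
b=((g<62)&(np.arange(480)[:,None]<265)).astype(np.uint8); 
for q in cv2.findContours(b,cv2.RETR_EXTERNAL,cv2.CHAIN_APPROX_NONE)[0]:
    if cv2.contourArea(q)>40: print("dark blob",cv2.boundingRect(q),cv2.contourArea(q))
E
```

```text
pin1 523 159
[[141 139 140 139 139 139 139 138 139 139 138   0 143 142 142 142 142 141
  142 142 141 142 141]
 [140 139 139 140 141 133 133 139 140 139 139   0 143 142 142 142 142 142
  142 141 142 142 142]
 [140 139 141  64  42  47  38  38  62 124 132   0 143 142 143 142 144 139
  141 142 141 142 141]
 [140 142  37  50  27  24  21  23  24  25  45   0 142 142 143 121  52  52
   52 117 142 142 141]
 [140 113  36  41  21  19  20  22  28  49  47   0 143 143 142  57  55  53
   54  96 142 141 142]
 [140 130  36  43  19  20  20  18  37  48  47   0 142 143 143  74  59  56
   68 136 141 142 141]
 [140 141  93  44  41  25  20  18  22  48  47   0 143 143 143 144 136 138
  142 142 141 142 141]
 [140 140 140 142 137 135 138 142 141 134 125   0 143 143 143 143 143 143
  142 142 141 142 142]]
pin2 508 207
[[134 140 140 141 141 140 140 141 140 140 140   0 112 143 144 143 143 143
  143 143 143 143 142]
 [143 141 140 141 141 143 142 142 141 140 140   0 141 144 143 143 144 143
  143 143 143 142 142]
 [141 140 141 131  60  42  46  63 110 142 140   0 145 143 144 143 143 144
  144 143 143 142 143]
 [141 
[... 1812 characters left out ...]
05   0 130 131 131 112 112 112
  110  80  76  74 100]
 [129 130 129 111 111 109 112 111 108 112 110   0 132 132 131 117 112 112
  115 114 111 114 115]
 [133 128 131 112 111 109 113 110 109 111 111   0 136 132 131 122 112 113
  115 113 112 112 114]]
dark blob (504, 204, 10, 10) 69.0
dark blob (272, 187, 88, 35) 431.0
dark blob (321, 185, 19, 10) 46.0
dark blob (294, 184, 62, 19) 211.5
dark blob (384, 183, 15, 11) 76.0
dark blob (310, 165, 14, 17) 164.0
dark blob (209, 165, 21, 20) 300.0
dark blob (403, 156, 31, 25) 552.5
dark blob (517, 155, 11, 11) 82.5
dark blob (176, 144, 37, 15) 296.0
dark blob (470, 137, 37, 86) 1308.0
dark blob (266, 109, 103, 49) 141.5
dark blob (362, 37, 35, 26) 510.5
```

Pin 2 is missing from both stand and clevis. It was probably knocked out of the grip by the handle top during the joint-space move. A new dark blob at (362,37) is likely it lying on the bench, so I'll measure it from above.

```bash
python3 - <<'E'
from h import *
w=bot.read_camera("wrist"); xy=onz(w,[[379,50]],.01)[0][:2]; print("rough",xy)
bot.goto([xy[0]-.0785,xy[1],.16],down(0)); w=bot.read_camera("wrist"); g=cv2.cvtColor(w["pixels"],cv2.COLOR_BGR2GRAY)
np.save("pin2.npy",w["pixels"]); u,v=proj(w,[[*xy,.01]])[0].astype(int); print(u,v)
v0,v1,u0,u1=max(v-75,0),v+75,u-90,u+90
for r in g[v0:v1:5,u0:u1:3]: print("".join("#" if k<40 else "+" if k<70 else "-" if k<95 else "." for k in r))
print(u0,v0,np.percentile(g[v0:v1,u0:u1],[1,5,50,90]))
E
```

```text
rough [0.60912679 0.09101033]
317 129
............................................................
............................................................
............................................................
............................................................
............................................................
............................................................
............................................................
............................................................
............................................................
............................................................
............................................................
........................-...................................
.......................-+++++++-............................
.......................++++++++++++#+++.....................
.......................++++++++++++++++.....................
.......................#++++++++++++++...---................
..........................-+##++++++++.........----.........
................................-++++..-----.........--.....
...................................+#........-----..........
....................................................-.......
............................................................
............................................................
............................................................
............................................................
............................................................
............................................................
.......-----+++++++++++----------------------------.........
---------------------------------------------------.........
---------------------------------------------------.........
---------------------------------------------------.........
227 54 [ 46.  72. 145. 150.]
```

The pin lies with its grip towards +y and its tip towards -y. I'll fit its axis, regrasp with a leaning tool so that a 95° turn stands it upright, and check the IK.

```bash
cat > re.py.txt <<'E'
E
rm re.py.txt; cat > rg.py <<'E'
from pin import *
w=None
def axis():
    global w
    w=bot.read_camera("wrist"); g=cv2.GaussianBlur(cv2.cvtColor(w["pixels"],cv2.COLOR_BGR2GRAY),(3,3),0)
    m=np.zeros_like(g); m[85:160,270:370]=(g[85:160,270:370]<95)
    cols=[(u,np.where(m[:,u])[0]) for u in range(270,370) if m[:,u].sum()>3]
    wd=[(u,len(r),round(r.mean(),1)) for u,r in cols]
    return cols,wd
def frames(e,psi,a,s,t,mid,hole):
    h=np.array([np.cos(psi),np.sin(psi),0]); z=np.array([0,0,1.])
    n=-(z-a[2]*a); n/=np.linalg.norm(n)
    Rg=np.c_[n,np.cross(a,n),a]@np.c_[h,np.cross(z,h),z].T
    zf=np.cos(e)*h-np.sin(e)*z; yf=s*np.cross(z,h); Rf=np.c_[np.cross(yf,zf),yf,zf]; RG=Rg@Rf
    return (mid+t*RG[:,2],RG),(np.array([*hole,.145])+t*zf,Rf)
rv=lambda R:Rn.from_matrix(R).as_rotvec()
E
python3 - <<'E'
from rg import *
c,wd=axis(); print(wd[::3])
E
```

```text
[(294, 10, np.float64(126.5)), (297, 22, np.float64(122.5)), (300, 24, np.float64(121.5)), (303, 24, np.float64(122.5)), (306, 24, np.float64(123.5)), (309, 25, np.float64(124.0)), (312, 24, np.float64(124.5)), (315, 24, np.float64(125.5)), (318, 24, np.float64(126.5)), (321, 25, np.float64(127.0)), (324, 25, np.float64(128.0)), (327, 24, np.float64(128.5)), (330, 28, np.float64(131.5)), (333, 28, np.float64(132.5)), (336, 28, np.float64(131.5)), (339, 23, np.float64(128.0)), (342, 14, np.float64(126.5)), (345, 7, np.float64(134.0)), (348, 6, np.float64(135.8)), (351, 6, np.float64(136.2)), (354, 6, np.float64(137.2)), (357, 6, np.float64(138.2)), (360, 7, np.float64(138.0)), (363, 5, np.float64(138.8)), (366, 5, np.float64(139.8)), (369, 5, np.float64(140.8))]
```

```bash
cat >> rg.py <<'E'
def plan():
    global w
    w=bot.read_camera("wrist"); P0=onz(w,[[303,122.5],[327,128.5],[313,125]],.0115)
    g=P0[0]-P0[1]; g/=np.linalg.norm(g); al=np.radians(5.04); a=np.cos(al)*g-np.array([0,0,np.sin(al)]); mid=P0[2]
    out=[]
    for e in np.radians([40,45,35,50]):
      for psi in np.radians([0,15,30,-15,-30,45]):
        for s in(1,-1):
          (pg,Rg),(pf,Rf)=frames(e,psi,a,s,.005,mid,P["tail"])
          low=min((pg+k*.010*Rg[:,0])[2] for k in(1,-1)); t=.005-max(0,.0015-low)/abs(Rg[2,2])
          (pg,Rg),(pf,Rf)=frames(e,psi,a,s,t,mid,P["tail"])
          Q=[bot.inverse_kinematics(*x) for x in((pg,rv(Rg)),(pg-.08*Rg[:,2],rv(Rg)),(pf,rv(Rf)),(pf+[0,0,.08],rv(Rf)))]
          if all(q is not None for q in Q): out.append((np.degrees(e),np.degrees(psi),s,t,pg,Rg,pf,Rf,Q))
    return a,mid,out
E
python3 - <<'E'
from rg import *
a,mid,o=plan(); print(a,mid,len(o))
for k in o: print(np.round(k[:3],0),round(k[3],4),np.round(k[8][1],2),np.round(k[8][3],2))
E
```

```text
[ 0.23009166  0.96919554 -0.0878512 ] [0.61336732 0.09523467 0.0115    ] 35
[40.  0.  1.] 0.0041 [ 0.36  0.91  1.01 -0.63  1.7  -2.47] [ 0.69 -0.29  2.21 -0.87  0.68 -0.34]
[40. 15.  1.] 0.0041 [ 0.36  0.91  1.01 -0.63  1.7  -2.47] [ 0.5  -0.47  2.33 -0.42  0.46 -1.03]
[40. 15. -1.] 0.0041 [ 0.36  0.91  1.01 -0.63  1.7   0.67] [ 0.5  -0.47  2.33 -0.42  0.46  2.11]
[40. 30.  1.] 0.0041 [ 0.36  0.91  1.01 -0.63  1.7  -2.47] [ 0.26 -0.58  2.4   0.42  0.51 -2.11]
[40. 30. -1.] 0.0041 [ 0.36  0.91  1.01 -0.63  1.7   0.67] [ 0.26 -0.58  2.4   0.42  0.51  1.03]
[ 40. -15.   1.] 0.0041 [ 0.36  0.91  1.01 -0.63  1.7  -2.47] [ 0.8  -0.1   2.04 -0.97  0.95 -0.01]
[ 40. -30.   1.] 0.0041 [ 0.36  0.91  1.01 -0.63  1.7  -2.47] [ 0.85  0.09  1.86 -0.94  1.19  0.18]
[ 40. -30.  -1.] 0.0041 [ 0.36  0.91  1.01 -0.63  1.7   0.67] [ 0.85  0.09  1.86 -0.94  1.19 -2.96]
[40. 45. -1.] 0.0041 [ 0.36  0.91  1.01 -0.63  1.7   0.67] [ 0.05 -0.55  2.38  0.82  0.78  0.39]
[45.  0.  1.] 0.0036 [ 0.39  0.99  0.93 -0.69  1.77 -2.46] [ 0.65 -0.29  2.16 -0.7   0.73 -0.52]
[45.  0. -1.] 0.0036 [ 0.39  0.99  0.93 -0.69
[... 1700 characters left out ...]
22  0.67 -1.24]
[50. 15. -1.] 0.0031 [ 0.41  1.08  0.84 -0.75  1.84  0.68] [ 0.47 -0.4   2.19 -0.22  0.67  1.9 ]
[50. 30.  1.] 0.0031 [ 0.41  1.08  0.84 -0.75  1.84 -2.46] [ 0.3  -0.47  2.24  0.23  0.69 -1.92]
[50. 30. -1.] 0.0031 [ 0.41  1.08  0.84 -0.75  1.84  0.68] [ 0.3  -0.47  2.24  0.23  0.69  1.22]
[ 50. -15.   1.] 0.0031 [ 0.41  1.08  0.84 -0.75  1.84 -2.46] [ 0.72 -0.12  1.97 -0.7   0.98 -0.28]
[ 50. -30.   1.] 0.0031 [ 0.41  1.08  0.84 -0.75  1.84 -2.46] [ 0.77  0.04  1.82 -0.73  1.17 -0.02]
[50. 45.  1.] 0.0031 [ 0.41  1.08  0.84 -0.75  1.84 -2.46] [ 0.14 -0.45  2.23  0.54  0.85 -2.48]
[50. 45. -1.] 0.0031 [ 0.41  1.08  0.84 -0.75  1.84  0.68] [ 0.14 -0.45  2.23  0.54  0.85  0.67]
```

```bash
python3 - <<'E'
from rg import *
a,mid,o=plan()
k=[k for k in o if round(k[0])==40 and round(k[1])==-15][0]
e,psi,s,t,pg,Rg,pf,Rf,Q=k
pg=pg.copy(); 
np.savez("rg.npz",pf=pf,Rf=Rf)
hi=None
for dz in(.22,.18,.14):
    if bot.inverse_kinematics(pf+[0,0,dz],rv(Rf)) is not None: hi=pf+[0,0,dz]; break
print("hi",dz,hi)
bot.set_gripper(.45,60); bot.goto(pg-.08*Rg[:,2]+[0,0,.05],rv(Rg)); bot.line_to(pg-.06*Rg[:,2]); bot.line_to(pg,max_speed=.06); print(bot.current_contact_force())
bot.set_gripper(0,60); print("open",bot.current_opening()*92,bot.current_grip_force())
bot.line_to(pg+[0,0,.12],max_speed=.08); print("open",bot.current_opening()*92,bot.current_contact_force())
try: bot.line_to(pg+[0,0,.22],max_speed=.15)
except bot.MotionError: print("no higher")
print(bot.current_ee_pos(),bot.current_clock())
E
```

```text
hi 0.22 [0.47182031 0.320847   0.36234011]
[0.15481049 0.18152229 0.14523807]
open 0.6261873009018857 0.0
open 0.25180360618071185 [-0.11988452 -0.82245882 -0.21244384]
[0.61210589 0.09227475 0.22736452] 136.4583
```

```bash
python3 - <<'E'
from h import *
bot.goto([.6091-.0785,.091,.16],down(0)); w=bot.read_camera("wrist"); g=cv2.GaussianBlur(cv2.cvtColor(w["pixels"],cv2.COLOR_BGR2GRAY),(3,3),0)
print(w["R"],bot.current_ee_pos())
for r in g[80:190:4,240:420:2]: print("".join("#" if k<40 else "+" if k<70 else "-" if k<95 else "." if k<138 else " " for k in r))
E
```

```text
[[ 4.85527290e-04 -9.99999859e-01 -2.13324713e-04]
 [-9.60347999e-01 -5.25750932e-04  2.78803593e-01]
 [-2.78803666e-01  6.94992084e-05 -9.60348120e-01]] [0.53062444 0.09103513 0.15997817]
      .               ....          .                                                     
                 .    .....    ..         .                                               
             ..  ..      .                                                                
                                    ..                                                    
                                                                                          
                                        .                                                 
                                     ..        .                                          
              .             .--...               ..                                       
                           .+++++++++-....                                                
                       ..  -+++++++++++++++++-..+++-                    .                 
 
[... 916 characters left out ...]
               .                                                 ..                
                                                                                          
                                                                                          
                                                                                          
                                                                                          
                        .........................-------------+-+++--.                    
------------+++++++++------------------------------------------------.                    
---------------------------------------------------------------------.
```

Missed completely, and the pin is undisturbed. I'll try a near-vertical grasp, where the tips reach deeper, and check which steeper final poses the arm can reach.

```bash
cat >> rg.py <<'E'
def scan(es,psis,a,mid,zmin=.001):
    out=[]
    for e in np.radians(es):
      for psi in np.radians(psis):
        for s in(1,-1):
          Rg=frames(e,psi,a,s,0,mid,P["tail"])[0][1]
          t=(mid[2]-zmin-.010*abs(Rg[2,0]))/abs(Rg[2,2])
          (pg,Rg),(pf,Rf)=frames(e,psi,a,s,t,mid,P["tail"])
          Q=[bot.inverse_kinematics(*x) for x in((pg,rv(Rg)),(pg-.08*Rg[:,2],rv(Rg)),(pf,rv(Rf)),(pf+[0,0,.08],rv(Rf)))]
          if all(q is not None for q in Q): out.append((round(np.degrees(e)),round(np.degrees(psi)),s,t,pg,Rg,pf,Rf,Q))
    return out
A=np.array([.23009,.96920,-.08785]); MID=np.array([.61337,.09523,.0115])
E
python3 - <<'E'
from rg import *
o=scan([-5,5,10,15,20,25,30],range(-180,180,15),A,MID)
for k in o: print(k[:3],round(k[3],4),np.round(k[8][2],2))
bot.set_gripper(.45,40); yaw=np.arctan2(A[1],A[0])   # tool x along the pin, closing across it
bot.goto([MID[0],MID[1],.08],down(yaw)); bot.line_to([MID[0],MID[1],.0015],max_speed=.06); print(bot.current_ee_pos(),bot.current_contact_force(),bot.current_opening())
bot.set_gripper(0,40); print("open",bot.current_opening()*92,bot.current_grip_force(),bot.current_clock())
E
```

```text
(-5, -105, 1) 0.0105 [ 0.72  1.43  0.52 -1.18  2.5   0.53]
(-5, -105, -1) 0.0105 [ 0.72  1.43  0.52 -1.18  2.5  -2.61]
(-5, -90, 1) 0.0105 [ 0.8   1.28  0.8  -1.2   2.31  0.61]
(-5, -90, -1) 0.0105 [ 0.8   1.28  0.8  -1.2   2.31 -2.53]
(-5, -15, 1) 0.0105 [0.96 0.65 2.04 4.36 1.5  1.15]
(-5, -15, -1) 0.0105 [ 0.96  0.65  2.04  4.36  1.5  -1.99]
(-5, 0, 1) 0.0105 [0.83 0.57 2.25 3.98 1.44 1.33]
(-5, 0, -1) 0.0105 [ 0.83  0.57  2.25  3.98  1.44 -1.81]
(-5, 15, 1) 0.0105 [0.57 0.52 2.43 3.45 1.47 1.51]
(-5, 15, -1) 0.0105 [ 0.57  0.52  2.43  3.45  1.47 -1.63]
(-5, 30, 1) 0.0105 [-1.88  2.16  2.52  1.41  0.74  0.14]
(-5, 30, -1) 0.0105 [ 0.17  0.5   2.52  2.79  1.55 -1.53]
(-5, 45, 1) 0.0105 [-0.17  0.5   2.5   2.19  1.58  1.69]
(-5, 45, -1) 0.0105 [-0.17  0.5   2.5   2.19  1.58 -1.45]
(-5, 60, 1) 0.0105 [-0.32  0.53  2.36  1.79  1.61  1.81]
(-5, 60, -1) 0.0105 [-0.32  0.53  2.36  1.79  1.61 -1.33]
(-5, 75, 1) 0.0105 [-0.33  0.6   2.17  1.54  1.68  1.94]
(-5, 75, -1) 0.0105 [-0.33  0.6   2.17  1.54  1.68 -1.2 ]
(-5, 90, 1) 0.0105 [-0.29  0.7   1.95  1.35  1.79  2.06]
(-5, 90, -1) 0.0105 
[... 12479 characters left out ...]
0, 105, 1) 0.0058 [-0.16  0.37  1.82  0.91  1.57  2.41]
(30, 105, -1) 0.0058 [-0.16  0.37  1.82  0.91  1.57 -0.73]
(30, 120, 1) 0.0058 [-0.09  0.53  1.6   0.8   1.73  2.35]
(30, 120, -1) 0.0058 [-0.09  0.53  1.6   0.8   1.73 -0.79]
(30, 135, 1) 0.0058 [-0.01  0.67  1.38  0.69  1.9   2.28]
(30, 135, -1) 0.0058 [-0.01  0.67  1.38  0.69  1.9  -0.86]
(30, 150, 1) 0.0058 [0.07 0.81 1.17 0.58 2.05 2.19]
(30, 150, -1) 0.0058 [ 0.07  0.81  1.17  0.58  2.05 -0.95]
(30, 165, 1) 0.0058 [0.16 0.93 0.96 0.46 2.2  2.07]
(30, 165, -1) 0.0058 [ 0.16  0.93  0.96  0.46  2.2  -1.07]
[0.61381482 0.09522423 0.00202955] [ 0.53715067 -0.09922955  0.22723969] 0.45436680452639305
open 0.4904370035983114 0.0 144.0833
```

Again nothing gripped with the tips at z=0.002. I'll touch the bench with the closed fingers to learn where their contact really begins.

```bash
python3 - <<'E'
from h import *
p=bot.current_ee_pos(); bot.line_to([p[0],p[1],.06]); bot.line_to([.68,.10,.03]); f0=bot.current_contact_force()[2]
for z in np.arange(.012,-.034,-.002):
    bot.line_to([.68,.10,z],max_speed=.05); f=bot.current_contact_force()[2]-f0
    if f>3: break
print("contact",z,f,bot.current_ee_pos(),bot.current_clock()); bot.line_to([.68,.10,.06])
E
```

```text
contact -0.030000000000000002 12.131198102051078 [ 0.6803919   0.09997073 -0.0278047 ] 151.025
```

Contact begins at TCP z ≈ -0.028, so the real fingertips are about 27 mm short of the reported TCP. That explains the shallow grips and the lost pin. Regrasp with that correction, near vertical so the gripper body clears pan A.

```bash
cat >> rg.py <<'E'
def best(mid,a,e,psis,D=.027,zmin=.0015):
    for psi in np.radians(psis):
        for s in(1,-1):
            Rg=frames(e,psi,a,s,0,mid,P["tail"])[0][1]; t=D+(mid[2]-zmin-.010*abs(Rg[2,0]))/abs(Rg[2,2])
            (pg,Rg),(pf,Rf)=frames(e,psi,a,s,t,mid,P["tail"])
            Q=[bot.inverse_kinematics(*x) for x in((pg,rv(Rg)),(pg+[0,0,.15],rv(Rg)),(pf,rv(Rf)),(pf+[0,0,.06],rv(Rf)),(pf+[0,0,.15],rv(Rf)))]
            if all(q is not None for q in Q): return np.degrees(psi),s,t,pg,Rg,pf,Rf,Q
E
python3 - <<'E'
from rg import *
psi,s,t,pg,Rg,pf,Rf,Q=best(MID,A,np.radians(10),[-75,-60,-90]); print(psi,s,t,pg,pf); print(np.round(Q,2))
np.savez("rg.npz",pf=pf,Rf=Rf,pg=pg,Rg=Rg)
bot.set_gripper(.45,60); bot.goto(pg+[0,0,.06],rv(Rg)); bot.line_to(pg,max_speed=.08); print(bot.current_contact_force())
bot.set_gripper(0,60); print("open",bot.current_opening()*92,bot.current_grip_force())
bot.line_to(pg+[0,0,.15],max_speed=.15); print("open",bot.current_opening()*92,bot.current_grip_force(),bot.current_clock())
E
```

```text
-75.0 1 0.03466773526173914 [ 0.61129208  0.08647723 -0.0219802 ] [0.47759475 0.28868971 0.13898001]
[[ 0.09  0.6   1.49 -0.27  1.15 -2.7 ]
 [ 0.09  0.42  1.42 -0.25  1.39 -2.77]
 [ 0.85  0.95  1.2  -1.08  1.94  0.72]
 [ 0.85  0.86  1.22 -1.1   1.98  0.65]
 [ 0.85  0.73  1.21 -1.16  2.03  0.53]]
[-0.4175994  -0.0111357  -0.66276356]
open 18.13429974256684 59.98064339160919
open 18.26511154195479 59.97955083847046 157.525
```

```bash
python3 - <<'E'
from rg import *
d=np.load("rg.npz"); pf,Rf=d["pf"],d["Rf"]
bot.goto(pf+[0,0,.15],rv(Rf)); bot.line_to(pf+[0,0,.058],max_speed=.15); bot.hold(.2); f0=bot.current_contact_force(); print(bot.current_opening()*92,bot.current_clock())
offs=[(0,0)]+[(r*np.cos(b),r*np.sin(b)) for r in(.002,.004) for b in np.arange(0,6.2,np.pi/3)]
ok=False
for o in offs:
    O=np.array([*o,0.]); z=.054; bot.line_to(pf+O+[0,0,z],max_speed=.08)
    while z>.0015:
        z=max(z-.006,.001); bot.line_to(pf+O+[0,0,z],max_speed=.06); f=bot.current_contact_force()-f0
        if f[2]>7: break
    print(np.round(o,4),round(z,4),f.round(1),round(bot.current_clock(),1))
    if z<.004: ok=True;break
    if z<.035 or bot.current_clock()>180: break
print(ok,bot.current_opening()*92)
E
```

```text
18.388792621422535 161.2583
[0 0] 0.001 [0.8 1.2 3.3] 163.8
True 18.701221992291376
```

Pin 2 went in. Seat it, release, retreat and check.

```bash
python3 - <<'E'
from rg import *
d=np.load("rg.npz"); pf,Rf=d["pf"],d["Rf"]; f0=bot.current_contact_force()
for z in(-.001,-.003):
    bot.line_to(pf+[0,0,z],max_speed=.03); f=(bot.current_contact_force()-f0)[2]; print(z,f)
    if f>8: break
bot.set_gripper(.45); p=bot.current_ee_pos(); bot.line_to(np.array(p)-.07*Rf[:,2],max_speed=.12)
p=bot.current_ee_pos(); bot.line_to([p[0],p[1],p[2]+.12],max_speed=.2); print(bot.current_clock())
bot.goto([.40,.19,.36],down(0))
for n in("front","tail"):
    xy=np.array(P[n]); bot.goto([xy[0]-.0785,xy[1],.262],down(0)); w=bot.read_camera("wrist"); g=cv2.GaussianBlur(cv2.cvtColor(w["pixels"],cv2.COLOR_BGR2GRAY),(3,3),0)
    u,v=proj(w,[[*xy,.128]])[0].astype(int); b=(g[v-26:v+26,u-26:u+26]<75).astype(np.uint8)
    q=max(cv2.findContours(b,cv2.RETR_EXTERNAL,cv2.CHAIN_APPROX_NONE)[0],key=cv2.contourArea); (cx,cy),r=cv2.minEnclosingCircle(q)
    print(n,"offset mm",((onz(w,[[u-26+cx,v-26+cy]],.128)[0][:2]-xy)*1e3).round(1),"r px",round(r,1),"expect collar",round(13*w["fx"]/1000/(.262+.199-.128),1))
bot.goto([.40,.166,.36],down(0)); im=bot.read_camera("wrist"); old=cv2.imread("pics/end.png",0)
g=cv2.cvtColor(im["pixels"],cv2.COLOR_BGR2GRAY)
cv2.imwrite("pics/final.png",im["pixels"]); print(bot.current_clock(),bot.current_contact_force())
E
```

```text
-0.001 5.698712137954248
-0.003 10.50551184412306
166.2583
front offset mm [0.3 1.9] r px 15.6 expect collar 14.9
tail offset mm [ 0.6 -0.3] r px 15.6 expect collar 14.9
170.125 [-0.5071117   1.06167585 -0.2379691 ]
```

```bash
python3 - <<'E'
from h import *
bot.goto([.44,.166,.33],down(0)); a=bot.read_camera("wrist")["pixels"]; b=cv2.imread("pics/w8.png")
d=cv2.absdiff(cv2.GaussianBlur(a,(5,5),0),cv2.GaussianBlur(b,(5,5),0)).max(2)[95:235,255:380]
print("mean diff",d.mean(),"px>25:",(d>25).sum(),bot.current_clock())
if (d>25).sum()<150: bot.job_done(); print("handed in")
E
```

```text
mean diff 5.547257142857143 px>25: 362 170.4917
```

```bash
python3 - <<'E'
from h import *
bot.hold(.5); a=bot.read_camera("wrist")["pixels"]; b=cv2.imread("pics/w8.png"); e=cv2.imread("pics/end.png")
G=lambda x:cv2.cvtColor(x,cv2.COLOR_BGR2GRAY).astype(np.float32)
for n,x in(("now",a),("end",e)):
    for r,(v0,v1,u0,u1) in dict(plate=(85,235,165,260),pans=(100,225,258,375)).items(): print(n,r,np.round(cv2.phaseCorrelate(G(b)[v0:v1,u0:u1],G(x)[v0:v1,u0:u1])[0],2))
d=cv2.absdiff(cv2.GaussianBlur(G(a),(5,5),0),cv2.GaussianBlur(G(b),(5,5),0))[95:235,255:380]; print((d>25).sum(),d.mean())
for r in d[::5,::2]: print("".join("#" if k>25 else "+" if k>12 else "." for k in r))
E
```

```text
now plate [0.44 0.42]
now pans [0.17 1.13]
end plate [0.67 0.23]
end pans [0.55 0.72]
0 2.1190484
.......+++++++..+++++++++++++++++++++++........................
...............................................................
...............................................................
...............................................................
...............................................................
...............................................................
...............................................................
...............................................................
...............................................................
...............................................................
...............................................................
...............................................................
...............................................................
...............................................................
.............................+++...............................
...............................................................
...............................................................
...............................................................
...............................................................
...............................................................
...............................................................
...............................................................
...............................................................
...............................................................
...............................................................
...............................................................
..........++.+..........+......................................
...............................................................
```

Once the arm had settled, the picture showed the pans unchanged.

```bash
python3 -c "
from h import *
print(bot.job_done(),bot.current_clock())"
```

```text
the job is handed in; nothing more can be done
the job is handed in; nothing more can be done
```

The job is handed in (no verdict was shown): all four pans nested, bar shut, a pin home in each clevis at the last camera check; pin 2 fell out of a shallow grip once and was picked up off the bench and refitted.

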